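# Change over the stained-glass trays

### The arm

A 6-joint arm with a two-finger parallel gripper is mounted at the origin on the work surface. World frame = base frame: x ahead of the robot, y to its left, z up, the work surface at z = 0. Lengths are in mm, angles in rad, forces in N, time in s.
With the tool pointing down it reaches from about 250 to 800 mm from the base axis. Payload 8.5 kg.
Tool frame: the origin (TCP) lies midway between the tips of the shut fingers; the grasp point (between the pads) lies arm.pinch_z behind it (arm.pinch_z is the distance from the TCP to the grasp point, in mm); z points along the fingers, y is the line along which they close (so a half turn about z gives the same grasp; the last joint's range is limited). The gripper opens to 85 mm and grips with 20 to 120 N. Pads are 22 mm wide; open, the fingers measure 114 mm over their backs; the gripper's body (76 mm by 85 mm) begins 54 mm behind the grasp point. The pads swing forward as they close: fully open they stand 13 mm farther back than shut.
Start: joints at [-1.299, 0.238, -0.013, 1.319, 0, 1.571], TCP at [140.93, -505.682, 197.776] pointing down, gripper open.
Joint ranges: [-2.66, 2.66], [-1.03, 1.9], [-1.14, 1.46], [-1.82, 2.27], [-1.45, 1.34], [-3.14, 3.14]. Speed limits (rad/s): [2.22, 2.22, 2.79, 3.14, 3.14, 3.14].

### API

Orientations are given as a 3x3 rotation matrix whose columns are the frame's x, y, z axes.
In Python, from bench import arm gives the robot as it stands.
- The arm moves only by the shell command python3 -m inch 'ROWS' [FORCE]. ROWS is JSON, a list of rows, each a list of 3 entries, a list of its own where there are three numbers: the opening, from 0 (shut) to 1 (fully open), then the shift along the world's x, y, z normalised to -1 to 1, where 1 is 0.4 m, then the turn about the world's z normalised to -1 to 1, where 1 is 2 pi rad. A call has 1 to 20 rows; each row is the pose to reach, as a shift and turn from the pose commanded when the call began, turning the shorter way round; what a row does not reach only later rows make up. A row lasts 1/12 s, in which the tool goes at most 41.7 mm and 7.16 degrees, less where a joint would pass 70% of its speed; a pose out of reach is approached as far as the arm can. A call with a number of a shift or a turn outside -1 to 1 is refused whole. A call with a gripper value outside its range is refused whole. The fingers move at their own pace and stop on an object; FORCE is the grip in N (left out, the last holds). Time passes only in rows, so rows that repeat a pose let the fingers close. It gives the time, the measured TCP pose, the force, the opening and the grip force at its end, in the units of the state.
- arm.sense(): the state, without advancing time (a new reading comes with each control period).
- arm.grab_frame(name): name is "side" or "top" or "wrist"; returns a dict with "img" (480x640x3 uint8, red, green, blue), "fov_y" (degrees; the focal length in pixels is half the picture's height over the tangent of half this angle, whatever the lens; pixels are square), "cx", "cy" (the principal point, pixels), "R" (3x3) and "t" (3): a world point X has camera coordinates R X + t. Camera axes: x right, y down, z forward; pixel columns grow to the right and rows downward; lengths in mm; the calibration is good to about 2 mm. The wrist camera is an equidistant fisheye: a pixel r from the principal point sees the ray r / f radians off the axis. A picture is of the moment at which its call begins. There is no depth.
- arm.finish_job(): hands the job in; it is judged then, once.
The state is a dict: "time": time; "qpos": joint angles; "dq": joint speeds; "tau": joint torques, N m; "eef_pos": TCP position; "ee_rot": TCP orientation; "wrist_force": force on the tool from outside, world axes, zero at the start; "wrist_torque": the same for the moment, N m; "grip_width": finger opening in mm; "grip_force": force on a finger pad.
Only numpy, scipy, OpenCV 4.12 (cv2) and the standard library are available. Lean on these libraries where they do the work, as an engineer would, in place of code of your own. Each camera call takes 0.05 s, during which the arm holds its last target. There are 200 camera calls.

### The job

The class is changing from amber glass to blue: first push the amber tray fully shut, then hook a fingertip behind the lip of the blue tray and draw it out along its rails until it stops. Do not pinch the lips between the fingers, keep the green tray shut, and leave the tin, block, jar and star lamp where they stand.

Things in the scene. Friction and masses are not known exactly. Their poses are not given: they have to be found in the camera images.
- blue_tray (a joint): how far the blue tray (blue front, blue glass triangles) is drawn out, m: 0 fully shut, 0.100 fully out against its stop. Rails rub with about 2.5 N; a tray stays where it is left. Starts shut or up to 12 mm out
- amber_tray (a joint): the same for the amber tray (orange front, amber glass): starts drawn part way out; 0 is fully shut against its stop
- green_tray (a joint): the same for the green tray (green front, green glass): starts shut
- blue_face (a point): the blue front plate of the blue tray, 114 mm wide, 6 mm thick, 46 mm high; moves with the tray. This point: the middle of the top edge of its front surface, 52 mm above the table; x points horizontally into the case (the tray is pushed shut along +x, drawn out along -x), y along the plate, z up
- blue_lip (a point): blue lip of the blue tray: 6 mm strip fixed to the back of the blue plate, as high and wide. This point: middle of the top edge of its rear surface, 52 mm above the table; axes as the plate's. Behind it (+x) is an empty finger well 66 mm long, 104 mm wide, floor 10 mm above the table, side walls to 38 mm; a 32 mm high cross wall ends it. The shut tray's case begins 73 mm behind this point
- blue_case: a fixed plywood case with a clear roof, 133 mm wide, 160 mm deep, 60 mm high, holding the blue tray on level rails. Three such stand in changing left-to-right order. Origin on the table under the middle of its open front; x points away from the robot into the case, z up. The tray slides out along -x, towards the robot; its front 85 mm stand out of the case, open above, even when shut
- amber_face (a point): the orange front plate of the amber tray, 114 mm wide, 6 mm thick, 46 mm high; moves with the tray. This point: the middle of the top edge of its front surface, 52 mm above the table; x points horizontally into the case (the tray is pushed shut along +x, drawn out along -x), y along the plate, z up
- amber_lip (a point): orange lip of the amber tray: 6 mm strip fixed to the back of the orange plate, as high and wide. This point: middle of the top edge of its rear surface, 52 mm above the table; axes as the plate's. Behind it (+x) is an empty finger well 66 mm long, 104 mm wide, floor 10 mm above the table, side walls to 38 mm; a 32 mm high cross wall ends it. The shut tray's case begins 73 mm behind this point
- amber_case: a fixed plywood case with a clear roof, 133 mm wide, 160 mm deep, 60 mm high, holding the amber tray on level rails. Three such stand in changing left-to-right order. Origin on the table under the middle of its open front; x points away from the robot into the case, z up. The tray slides out along -x, towards the robot; its front 85 mm stand out of the case, open above, even when shut
- green_face (a point): the green front plate of the green tray, 114 mm wide, 6 mm thick, 46 mm high; moves with the tray. This point: the middle of the top edge of its front surface, 52 mm above the table; x points horizontally into the case (the tray is pushed shut along +x, drawn out along -x), y along the plate, z up
- green_case: a fixed plywood case with a clear roof, 133 mm wide, 160 mm deep, 60 mm high, holding the green tray on level rails. Three such stand in changing left-to-right order. Origin on the table under the middle of its open front; x points away from the robot into the case, z up. The tray slides out along -x, towards the robot; its front 85 mm stand out of the case, open above, even when shut
- flux_tin: open steel flux tin, 64 mm across, 42 mm high, standing loose on the table; origin at the centre of its underside. To be left alone
- block: loose wooden cube, 35 mm, standing loose on the table; origin at the centre of its underside. To be left alone
- jar: small lidded glass jar, 54 mm across, 70 mm high, standing loose on the table; origin at the centre of its underside. To be left alone
- star: glass star lamp hanging on a brass stand, foot 80 mm across, 167 mm high, standing loose on the table; origin at the centre of its underside. To be left alone

How it is judged (in metres and radians):
On the way, in this order (a step that is already met when the one before it is completed fails the run):
1. the amber tray is pushed fully shut (within 8 mm) while the blue one is still in (out less than 30 mm) (value of joint amber_tray below 0.008 m and value of joint blue_tray below 0.03 m), for 0.2 s.
2. the blue tray is being drawn by its lip: out by more than 30 mm with the fingers bearing on the back of the lip (value of joint blue_tray above 0.03 m and contact force between the fingers and blue_tray_c0 above 0.5 N), for 0.1 s.
At the end, for the whole second after the job is handed in: The blue tray is out to within 8 mm of its stop, the amber and green trays are shut to within 8 mm, and the tin, block, jar and star lamp stand upright within 15 mm of where they were (value of joint blue_tray above 0.092 m and value of joint each of amber_tray, green_tray below 0.008 m and angle between each of flux_tin, block, jar, star's own z axis and vertical below 0.1 rad and distance of each of flux_tin, block, jar, star from where it was at the start of the episode below 0.015 m); the robot touches nothing.
It fails at once if the blue tray's lip and front plate are pinched between the fingers (both sides pressed at once) (contact force between the fingers and blue_tray_c1 above 2 N and contact force between the fingers and blue_tray_c0 above 2 N).
It fails at once if the amber tray's lip and front plate are pinched between the fingers (both sides pressed at once) (contact force between the fingers and amber_tray_c1 above 2 N and contact force between the fingers and amber_tray_c0 above 2 N).
It fails at once if the green tray is opened by more than 15 mm (value of joint green_tray above 0.015 m).
It fails at once if the tin, block, jar or star lamp is moved by more than 15 mm or lifted (distance of any of flux_tin, block, jar, star from where it was at the start of the episode above 0.015 m).
It also fails if it takes over 45 s, if anything falls off the work surface, if the arm or the gripper's body presses on something with over 40 N, if the wrist force passes 120 N, or if a joint passes its speed limit or range.

## Working session

There is one attempt and no reset: what is moved stays moved. The work goes in short steps, Python scripts to look and compute and a shell command to move; the robot and the scene stay as the last step left them, time stands still between calls to the robot, and variables do not carry over. Pictures are saved under pics/ and viewed, at most 10 in all, crops included, and the job is handed in when it is done.

```bash
mkdir -p pics; ls; python3 - <<'E'
from bench import arm
import cv2,pickle
d={}
for n in("top","side"):
    f=arm.grab_frame(n);d[n]=f
    cv2.imwrite(f"pics/{n}0.png",f["img"][:,:,::-1]);print(n,f["fov_y"],f["cx"],f["cy"],f["R"],f["t"])
pickle.dump(d,open("f0.pkl","wb"))
s=arm.sense();print(s["ee_rot"],s["eef_pos"],arm.pinch_z,s["grip_width"])
E
```

```text
pics
top 50.19434815721073 322.6722749809734 243.7393684062981 [[-4.75628874e-04 -9.99998122e-01  1.87900337e-03]
 [-9.86319445e-01  1.59377696e-04 -1.64845159e-01]
 [ 1.64844550e-01 -1.93170268e-03 -9.86317668e-01]] [  11.25488766  536.00492236 1139.2369948 ]
side 50.472334953783516 312.5313207766243 245.745154077062 [[-0.99100005 -0.13268349  0.01771956]
 [-0.08974876  0.5603659  -0.82336821]
 [ 0.09931793 -0.81754825 -0.56723082]] [ 516.14969591   94.80406578 1107.49415294]
[[ 9.63288223e-01  2.68469121e-01 -3.61319087e-04]
 [ 2.68469364e-01 -9.63287403e-01  1.25675031e-03]
 [-1.06554745e-05 -1.30761588e-03 -9.99999145e-01]] [ 140.84697004 -505.30851319  197.24979994] 18.700000000000003 85.35568583310119
```

View pics/top0.png

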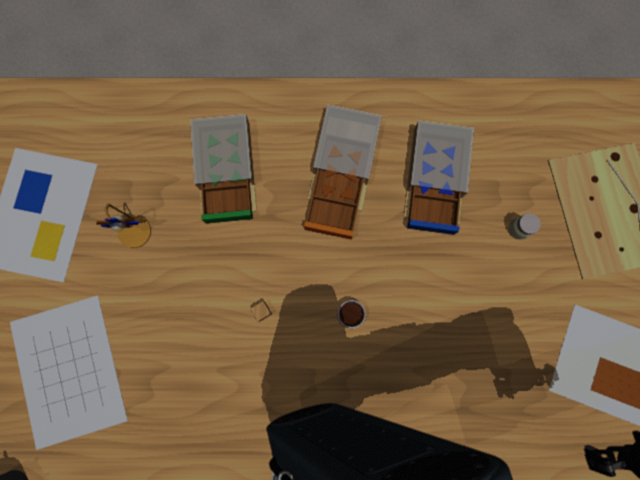

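View pics/side0.png

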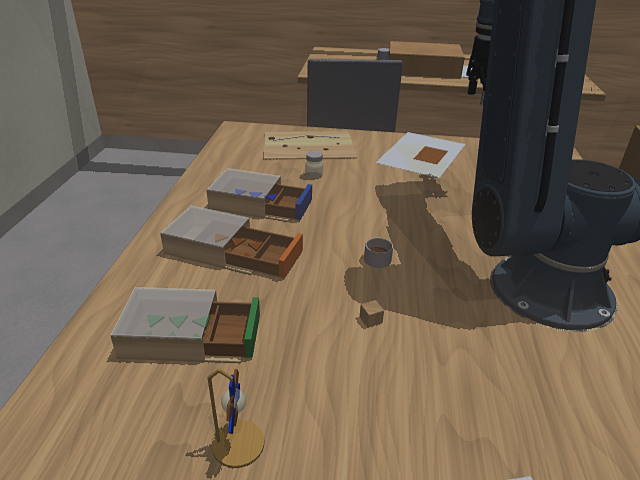

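The top view shows green, amber (drawn out) and blue from left to right, with fronts near pixels (227,217), (329,229) and (433,226). The jar is at (524,226), the tin at (351,313) and the block at (261,310). The side view agrees.

```bash
cat > h.py <<'E'
import numpy as np,cv2
def ray(f,px,z):
    F=240/np.tan(np.radians(f["fov_y"]/2));px=np.atleast_2d(np.array(px,float))
    d=np.c_[(px[:,0]-f["cx"])/F,(px[:,1]-f["cy"])/F,np.ones(len(px))]@f["R"]
    c=-f["R"].T@f["t"];return c+d*((z-c[2])/d[:,2])[:,None]
def proj(f,X):
    F=240/np.tan(np.radians(f["fov_y"]/2));c=np.atleast_2d(X)@f["R"].T+f["t"]
    return np.c_[c[:,0]/c[:,2]*F+f["cx"],c[:,1]/c[:,2]*F+f["cy"]]
HUE={"green":(55,85),"amber":(5,14),"blue":(105,125)}
def mask(f,n):
    h=cv2.cvtColor(f["img"],cv2.COLOR_RGB2HSV);lo,hi=HUE[n]
    m=cv2.inRange(h,(lo,190 if n=="amber" else 150,60),(hi,255,255))
    return m
E
python3 - <<'E'
import pickle;from h import *
d=pickle.load(open("f0.pkl","rb"));np.set_printoptions(precision=1,suppress=True)
f=d["top"];print("cam",-f["R"].T@f["t"],"side",-d["side"]["R"].T@d["side"]["t"])
box={"top":{"green":(195,205,60,22),"amber":(298,212,65,30),"blue":(400,212,65,28)},"side":{"green":(240,290,25,75),"amber":(272,225,35,60),"blue":(290,178,28,45)}}
vis=[]
for v in box:
  f=d[v]
  for n,(x,y,w,h) in box[v].items():
    m=np.zeros((480,640),np.uint8);m[y:y+h,x:x+w]=mask(f,n)[y:y+h,x:x+w]
    ys,xs=np.nonzero(m)
    r=cv2.minAreaRect(np.c_[xs,ys].astype(np.float32));b=cv2.boxPoints(r)
    print(v,n,len(xs),r[1]);
    if v=="top":
      # per column: top boundary (far edge, lip rear z=52)
      p=[];q=[]
      for c in range(xs.min()+4,xs.max()-3):
        k=ys[xs==c]
        if len(k):p.append((c,k.min()-.5));q.append((c,k.max()+.5))
      for nm,e in(("far",p),("near",q)):
        W=ray(f,e,52);l=cv2.fitLine(W[:,:2].astype(np.float32),cv2.DIST_HUBER,0,.01,.01).ravel();print("  ",nm,W[0],W[-1],"yaw",np.degrees(np.arctan2(l[0],-l[1])),"mid",l[2:])
      print("  ends at z52",ray(f,b,52)[:,:2].tolist())
    vis.append(cv2.resize(np.hstack([f["img"][y:y+h,x:x+w],cv2.cvtColor(m[y:y+h,x:x+w],cv2.COLOR_GRAY2RGB)]),(390,190),interpolation=0))
cv2.imwrite("pics/m.png",np.vstack([np.hstack(vis[i:i+2]) for i in(0,2,4)])[:,:,::-1])
for n,p,z in(("jar",(529,222),70),("tin",(351,314),42),("block",(261,310),35)):print(n,ray(d["top"],p,z))
# roofs
g=cv2.cvtColor(d["top"]["img"],cv2.COLOR_RGB2HSV)
m=cv2.inRange(g,(0,0,90),(180,70,255));m[:90]=0;m[200:]=0;m[:,:180]=0;m[:,485:]=0
for c in cv2.findContours(m,0,2)[0]:
  if cv2.contourArea(c)>1000:
    b=cv2.boxPoints(cv2.minAreaRect(c));print("roof",b.tolist(),ray(d["top"],b,60)[:,:2].tolist())
E
```

```text
cam [ 340.9   13.4 1212. ] side [410.  920.8 697.1]
top green 243 (5.2736968994140625, 48.35881042480469)
   far [605.8 281.4  52. ] [613.  188.9  52. ] yaw 5.3441696 mid [609.2 234.2]
   near [591.6 280.9  52. ] [601.1 188.6  52. ] yaw 5.985333 mid [597.1 233.9]
  ends at z52 [[603.8476014964878, 291.434529620395], [615.272323736936, 180.26713657622236], [602.8089661750184, 178.76554663857766], [591.4258759664849, 289.74410752104825]]
top amber 360 (49.030548095703125, 9.083484649658203)
   far [589.2  45.   52. ] [570.4 -47.3  52. ] yaw 168.32133 mid [579.1  -1.7]
   near [572.7  44.9  52. ] [551.6 -47.2  52. ] yaw 167.7011 mid [562.1   1. ]
  ends at z52 [[570.2270304953001, 55.851890804741565], [591.191790853271, 51.71595455251781], [567.7743070567521, -59.12119190822695], [546.9420740833118, -54.67502560725046]]
top blue 263 (48.77956008911133, 5.943727970123291)
   far [ 589.2 -200.2   52. ] [ 579.8 -292.4   52. ] yaw 172.7319 mid [ 583.8 -245.1]
   near [ 577.4 -199.9   52. ] [ 563.3 -291.7   52. ] yaw 171.93675 mid [ 571.  -245.6]
  ends at z52 [[578.9868274304274, -189.12322
[... 623 characters left out ...]
6172326155, -323.4151613118264]]
roof [[188.25411987304688, 118.79508972167969], [245.23773193359375, 113.61476135253906], [251.09017944335938, 177.99180603027344], [194.1065673828125, 183.17213439941406]] [[834.3177901360749, 330.20847042355956], [847.3916879387864, 195.2335782807633], [688.6685279098812, 177.73175629435175], [676.1820046036289, 309.853704446211]]
roof [[312.6807556152344, 166.50938415527344], [326.0559997558594, 103.28106689453125], [381.5165100097656, 115.01310729980469], [368.1412658691406, 178.24142456054688]] [[716.4983959627599, 34.3887468021361], [873.5962363804982, 2.868999729756821], [843.9819254915169, -129.07126690513277], [688.0910434192679, -94.88055222093874]]
```

View pics/m.png

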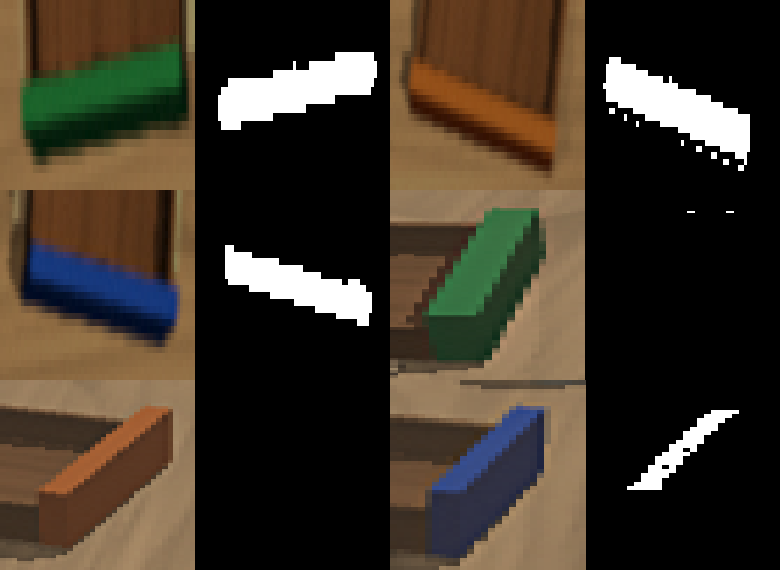

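Measured against the case fronts, the trays are out by about 52 mm (amber), 6 mm (blue) and 0 mm (green). Their yaws are about -12°, -8.5° and +5.5°, and the plate heights and widths agree with the sizes given. I'll shut the fingers and approach the amber front.

```bash
python3 -m inch '[[0,[0.7,0.9,0],-0.076],[0,[0.7,0.9,0],-0.076],[0,[0.7,0.9,0],-0.076],[0,[0.7,0.9,0],-0.076],[0,[0.7,0.9,0],-0.076],[0,[0.7,0.9,0],-0.076],[0,[0.7,0.9,0],-0.076],[0,[0.7,0.9,0],-0.076],[0,[0.7,0.9,0],-0.076],[0,[0.7,0.9,0],-0.076],[0,[0.7,0.9,0],-0.076],[0,[0.7,0.9,0],-0.076],[0,[0.7,0.9,0],-0.076],[0,[0.7,0.9,0],-0.076],[0,[0.7,0.9,0],-0.076],[0,[0.7,0.9,0],-0.076]]' 20
```

```text
time: 1.43
eef_pos: [420.2, -146.5, 197.7]
ee_rot: [[0.979, -0.206, -0.0], [-0.206, -0.979, 0.0], [-0.0, 0.0, -1.0]]
wrist_force: [0.3, -0.0, -1.0]
grip_width: 0.4
grip_force: 0.0
```

```bash
python3 -m inch '[[0,[0.27,0.38,0],0],[0,[0.27,0.38,0],0],[0,[0.27,0.38,0],0],[0,[0.27,0.38,0],0],[0,[0.27,0.38,0],0],[0,[0.27,0.38,0],0],[0,[0.27,0.38,-0.2],0],[0,[0.27,0.38,-0.2],0],[0,[0.27,0.38,-0.35],0],[0,[0.27,0.38,-0.35],0],[0,[0.27,0.38,-0.42],0],[0,[0.27,0.38,-0.42],0],[0,[0.27,0.38,-0.42],0],[0,[0.27,0.38,-0.42],0]]'
python3 - <<'E'
from bench import arm
import cv2,pickle
d={n:arm.grab_frame(n) for n in("top","side")};pickle.dump(d,open("f1.pkl","wb"))
c=[cv2.resize(d["side"]["img"][140:340,200:400],(400,400)),cv2.resize(d["top"]["img"][130:330,260:460],(400,400))]
cv2.imwrite("pics/a1.png",cv2.hconcat(c)[:,:,::-1])
E
```

```text
time: 2.6
eef_pos: [516.8, -65.7, 32.6]
ee_rot: [[0.989, -0.147, 0.002], [-0.147, -0.989, 0.033], [-0.003, -0.033, -0.999]]
wrist_force: [-0.4, -0.9, 0.6]
grip_width: -0.0
grip_force: 0.0
```

View pics/a1.png

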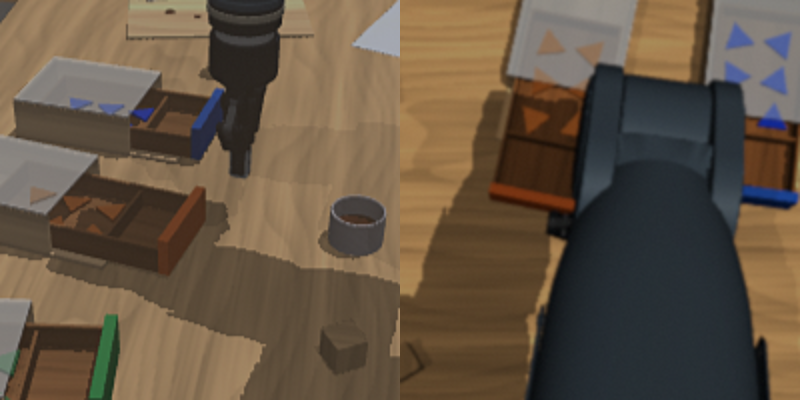

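The side view shows the fingers standing between the amber and blue fronts, at the tool's y of -66. The move stopped short, so I'll check the joints.

```bash
python3 - <<'E'
from bench import arm
s=arm.sense();print([round(x,3) for x in s["qpos"]],[round(x,3) for x in s["dq"]],s["eef_pos"],s["ee_rot"],s["tau"])
E
```

```text
[np.float64(-0.147), np.float64(0.344), np.float64(-0.311), np.float64(0.918), np.float64(0.033), np.float64(3.141)] [np.float64(0.001), np.float64(-0.018), np.float64(0.028), np.float64(0.018), np.float64(-0.004), np.float64(0.0)] [517.7615884  -65.51153796  33.63325531] [[ 0.9893009  -0.145852    0.00330526]
 [-0.14588126 -0.98875132  0.03300739]
 [-0.00154611 -0.03313642 -0.99944964]] [ 1.43420973e-02 -5.55386746e+01  2.84883428e+01 -3.73850595e-01
  1.68340355e-01 -1.71582589e-03]
```

Joint 6 is at its range limit (3.14), and a half turn gives the same tool with joint 6 near 0. I'll lift first, then turn.

```bash
python3 -m inch '[[0,[-0.05,0,0.1],0.02],[0,[-0.05,0,0.25],0.04],[0,[-0.05,0,0.25],0.06],[0,[-0.05,0,0.25],0.08],[0,[-0.05,0,0.25],0.1],[0,[-0.05,0,0.25],0.12],[0,[-0.05,0,0.25],0.14],[0,[-0.05,0,0.25],0.16],[0,[-0.05,0,0.25],0.18],[0,[-0.05,0,0.25],0.2],[0,[-0.05,0,0.25],0.22],[0,[-0.05,0,0.25],0.24],[0,[-0.05,0,0.25],0.26],[0,[-0.05,0,0.25],0.28],[0,[-0.05,0,0.25],0.3],[0,[-0.05,0,0.25],0.3]]'
```

```text
time: 4.03
eef_pos: [498.6, -65.4, 135.2]
ee_rot: [[-0.173, 0.984, -0.03], [0.985, 0.173, -0.007], [-0.002, -0.031, -1.0]]
wrist_force: [-0.5, 0.5, -0.3]
grip_width: 0.1
grip_force: 0.0
```

```bash
python3 -m inch '[[0,[0,0.09,0],0.02],[0,[0,0.18,0],0.04],[0,[0,0.18,0],0.06],[0,[0,0.18,0],0.08],[0,[0,0.18,0],0.1],[0,[0,0.18,0],0.12],[0,[0.07,0.18,0],0.14],[0,[0.07,0.18,0],0.16],[0,[0.07,0.18,0],0.18],[0,[0.07,0.18,0],0.19],[0,[0.07,0.18,-0.09],0.19],[0,[0.07,0.18,-0.18],0.19],[0,[0.07,0.18,-0.27],0.19],[0,[0.07,0.18,-0.27],0.19],[0,[0.07,0.18,-0.27],0.19]]'
```

```text
time: 5.28
eef_pos: [525.1, 6.6, 25.7]
ee_rot: [[-0.978, 0.21, -0.009], [0.21, 0.977, -0.033], [0.002, -0.034, -0.999]]
wrist_force: [-0.1, 0.4, 0.6]
grip_width: 0.1
grip_force: 0.0
```

```bash
python3 -m inch '[[0,[0.03,-0.006,0],0],[0,[0.06,-0.013,0],0],[0,[0.07,-0.015,0],0],[0,[0.08,-0.017,0],0],[0,[0.09,-0.019,0],0],[0,[0.1,-0.021,0],0],[0,[0.11,-0.023,0],0],[0,[0.12,-0.026,0],0],[0,[0.13,-0.028,0],0],[0,[0.14,-0.03,0],0],[0,[0.15,-0.032,0],0],[0,[0.16,-0.034,0],0],[0,[0.17,-0.036,0],0],[0,[0.175,-0.037,0],0],[0,[0.18,-0.038,0],0],[0,[0.185,-0.039,0],0],[0,[0.19,-0.04,0],0],[0,[0.19,-0.04,0],0]]'
```

```text
time: 6.78
eef_pos: [602.4, -9.3, 25.7]
ee_rot: [[-0.978, 0.207, -0.006], [0.207, 0.978, -0.033], [-0.001, -0.033, -0.999]]
wrist_force: [-0.2, -0.3, -0.4]
grip_width: 0.2
grip_force: 0.0
```

```bash
python3 -m inch '[[0,[0.004,-0.001,0],0],[0,[0.008,-0.002,0],0],[0,[0.012,-0.003,0],0],[0,[0.014,-0.003,0],0],[0,[0.014,-0.003,0],0]]'
python3 - <<'E'
from bench import arm
import cv2,pickle
d={n:arm.grab_frame(n) for n in("top","side")};pickle.dump(d,open("f1.pkl","wb"))
c=[cv2.resize(d["side"]["img"][140:340,150:350],(400,400)),cv2.resize(d["top"]["img"][90:290,260:460],(400,400))]
cv2.imwrite("pics/a2.png",cv2.hconcat(c)[:,:,::-1])
E
```

```text
time: 7.2
eef_pos: [607.8, -10.5, 25.7]
ee_rot: [[-0.978, 0.207, -0.006], [0.207, 0.978, -0.033], [-0.001, -0.033, -0.999]]
wrist_force: [0.7, -0.8, 0.4]
grip_width: -0.2
grip_force: 0.0
```

View pics/a2.png

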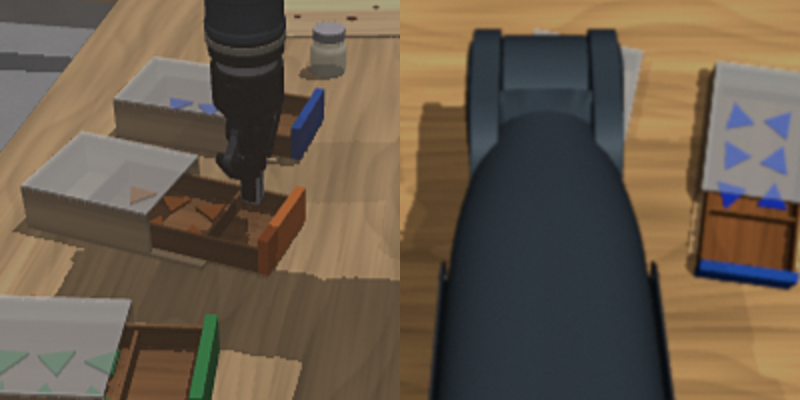

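```bash
python3 - <<'E'
import pickle;from h import *
d=pickle.load(open("f1.pkl","rb"));f=d["side"];np.set_printoptions(precision=1,suppress=True)
from bench import arm
s=arm.sense();print("tcp",proj(f,s["eef_pos"]))
k=np.array([.978,-.208,0]);y=np.array([.208,.978,0])
for L in([579.5,-3.7,52],):
  L=np.array(L)
  print(proj(f,[L-57*y-12*k,L+57*y-12*k,L+57*y,L-57*y]))
p=np.array([[302,188],[262,232],[273,236],[305,194]])/2+0
for q in((302,188),(276,191),(263,234),(274,236)):print(q,ray(f,[150+q[0]/2,140+q[1]/2],52))
print(s["qpos"])
E
```

```text
tcp [[275.7 251.6]]
[[301.2 232.9]
 [282.4 260. ]
 [277.2 258.8]
 [296.4 231.9]]
(302, 188) [[555.6 -52.2  52. ]]
(276, 191) [[584.2 -41.2  52. ]]
(263, 234) [[583.5  44.1  52. ]]
(274, 236) [[571.1  45.8  52. ]]
[ 0.   0.5 -0.1  1.  -0.   0.2]
```

```bash
python3 - <<'E'
import pickle;from h import *
from bench import arm
d=pickle.load(open("f1.pkl","rb"));f=d["side"]
w=arm.grab_frame("wrist");d["wrist"]=w;pickle.dump(d,open("f1.pkl","wb"))
a=cv2.resize(f["img"][200:280,230:310],(400,400),interpolation=0)
b=cv2.resize(w["img"],(400,300));b=np.vstack([b,np.zeros((100,400,3),np.uint8)])
cv2.imwrite("pics/a3.png",np.hstack([a,b])[:,:,::-1])
np.set_printoptions(precision=1,suppress=True)
print("a1 tip",proj(f,[517.3,-65.6,33]),w["R"],w["t"])
for z in(26,40,50,60):print(z,proj(f,[607.8,-10.5,z]))
E
```

```text
a1 tip [[318.  239.1]] [[ 0.2  1.  -0. ]
 [ 0.9 -0.2  0.3]
 [ 0.3 -0.1 -0.9]] [-113.9 -553.5   32.3]
26 [[275.6 251.4]]
40 [[275.4 246.4]]
50 [[275.3 242.7]]
60 [[275.2 239. ]]
```

View pics/a3.png

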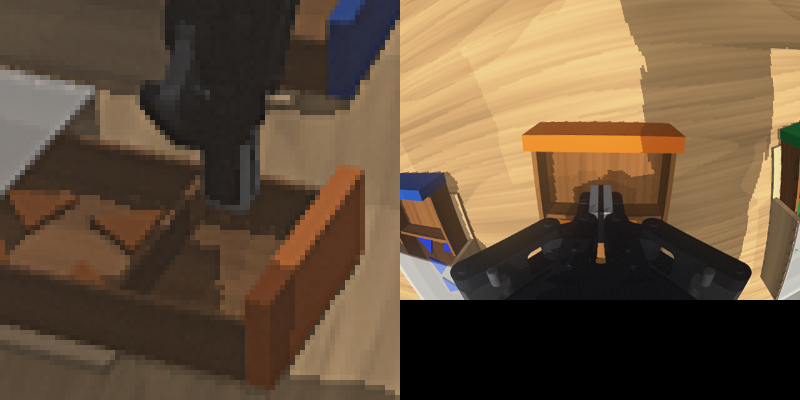

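The fingertip is seen over the amber well at side pixel (275,241.5), and the amber tray has not moved. The true tip height is therefore about 53 mm while z reads 26, so the fingers passed over the plate and z reads about 27 mm low. The first picture shows the same offset. I'll go back over the plate and come down lower in front of it.

```bash
python3 -m inch '[[0,[0,0,0.05],0],[0,[0,0,0.08],0],[0,[-0.08,0.017,0.08],0],[0,[-0.16,0.034,0.08],0],[0,[-0.21,0.044,0.08],0],[0,[-0.21,0.044,0.08],0],[0,[-0.21,0.044,0.02],0],[0,[-0.21,0.044,0],0],[0,[-0.21,0.044,-0.02],0],[0,[-0.21,0.044,-0.035],0],[0,[-0.21,0.044,-0.045],0],[0,[-0.21,0.044,-0.045],0],[0,[-0.21,0.044,-0.045],0]]'
python3 - <<'E'
from bench import arm
import cv2,pickle
from h import *
f=arm.grab_frame("side");e=arm.sense()["eef_pos"]
for z in(0,10,26,36,46):print(z,e[2]+z,proj(f,[e[0],e[1],e[2]+z]))
cv2.imwrite("pics/a4.png",cv2.resize(f["img"][200:280,250:350],(750,600),interpolation=0)[:,:,::-1])
E
```

```text
time: 8.43
eef_pos: [523.8, 7.1, 7.6]
ee_rot: [[-0.978, 0.207, -0.006], [0.207, 0.978, -0.033], [-0.001, -0.033, -0.999]]
wrist_force: [1.2, -0.4, 0.8]
grip_width: -0.3
grip_force: 0.0
0 7.9177517243179185 [[310.78665994 265.79577857]]
10 17.917751724317917 [[310.85690675 262.22897906]]
26 33.91775172431792 [[310.97076276 256.44791075]]
36 43.91775172431792 [[311.0428525  252.78753606]]
46 53.91775172431792 [[311.11567041 249.09018806]]
```

View pics/a4.png

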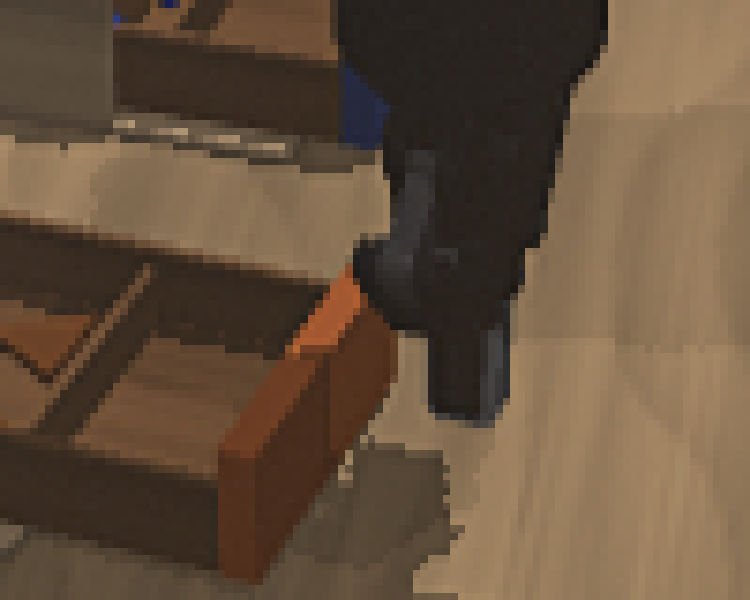

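The tip is at pixel (312,255), in front of the plate at a true height of about 36 mm. That puts the z offset at about 28 mm. I'll go 6 mm lower and push.

```bash
python3 -m inch '[[0,[0.02,-0.004,-0.015],0],[0,[0.05,-0.011,-0.015],0],[0,[0.065,-0.014,-0.015],0],[0,[0.08,-0.017,-0.015],0],[0,[0.09,-0.019,-0.015],0],[0,[0.1,-0.021,-0.015],0],[0,[0.11,-0.023,-0.015],0],[0,[0.12,-0.026,-0.015],0],[0,[0.13,-0.028,-0.015],0],[0,[0.14,-0.03,-0.015],0],[0,[0.15,-0.032,-0.015],0],[0,[0.16,-0.034,-0.015],0],[0,[0.17,-0.036,-0.015],0],[0,[0.18,-0.038,-0.015],0],[0,[0.19,-0.04,-0.015],0],[0,[0.195,-0.041,-0.015],0]]'
```

```text
time: 9.82
eef_pos: [602.2, -9.6, 1.6]
ee_rot: [[-0.978, 0.207, -0.006], [0.207, 0.978, -0.033], [-0.001, -0.033, -0.999]]
wrist_force: [-3.0, -0.6, 1.7]
grip_width: -0.2
grip_force: 1.3
```

Contact at about 3 N, as expected from rail friction. I'll go on to the stop in small steps.

```bash
python3 -m inch '[[0,[0.005,-0.001,0],0],[0,[0.01,-0.002,0],0],[0,[0.015,-0.003,0],0],[0,[0.015,-0.003,0],0]]'; python3 -m inch '[[0,[0.003,-0.001,0],0],[0,[0.006,-0.001,0],0],[0,[0.009,-0.002,0],0],[0,[0.009,-0.002,0],0]]'
```

```text
time: 10.15
eef_pos: [608.1, -10.6, 1.7]
ee_rot: [[-0.978, 0.207, -0.006], [0.207, 0.978, -0.033], [-0.001, -0.033, -0.999]]
wrist_force: [-1.3, -0.5, -0.0]
grip_width: 0.2
grip_force: 0.5
time: 10.48
eef_pos: [610.1, -10.9, 1.7]
ee_rot: [[-0.978, 0.207, -0.008], [0.207, 0.978, -0.032], [0.001, -0.033, -0.999]]
wrist_force: [-7.5, 0.4, 4.3]
grip_width: -0.1
grip_force: 3.5
```

```bash
python3 -m inch '[[0,[0.004,-0.001,0],0],[0,[0.007,-0.001,0],0],[0,[0.007,-0.001,0],0],[0,[0.007,-0.001,0],0]]'; python3 -m inch '[[0,[-0.04,0.008,0],0],[0,[-0.08,0.017,0],0],[0,[-0.1,0.021,0.06],0],[0,[-0.1,0.021,0.16],0],[0,[-0.1,0.021,0.26],0],[0,[-0.1,0.021,0.34],0],[0,[-0.1,0.021,0.34],0]]'
python3 - <<'E'
from bench import arm
import cv2
f=arm.grab_frame("side");cv2.imwrite("pics/a5.png",cv2.resize(f["img"][150:350,100:360],(780,600),interpolation=0)[:,:,::-1])
E
```

```text
time: 10.82
eef_pos: [609.9, -10.9, 1.6]
ee_rot: [[-0.978, 0.206, -0.013], [0.207, 0.978, -0.031], [0.006, -0.033, -0.999]]
wrist_force: [-16.8, 1.8, 11.3]
grip_width: 0.1
grip_force: 8.6
time: 11.4
eef_pos: [578.3, -3.0, 145.1]
ee_rot: [[-0.978, 0.207, 0.006], [0.207, 0.978, -0.032], [-0.013, -0.03, -0.999]]
wrist_force: [0.9, -0.6, 0.4]
grip_width: 0.2
grip_force: 0.0
```

View pics/a5.png

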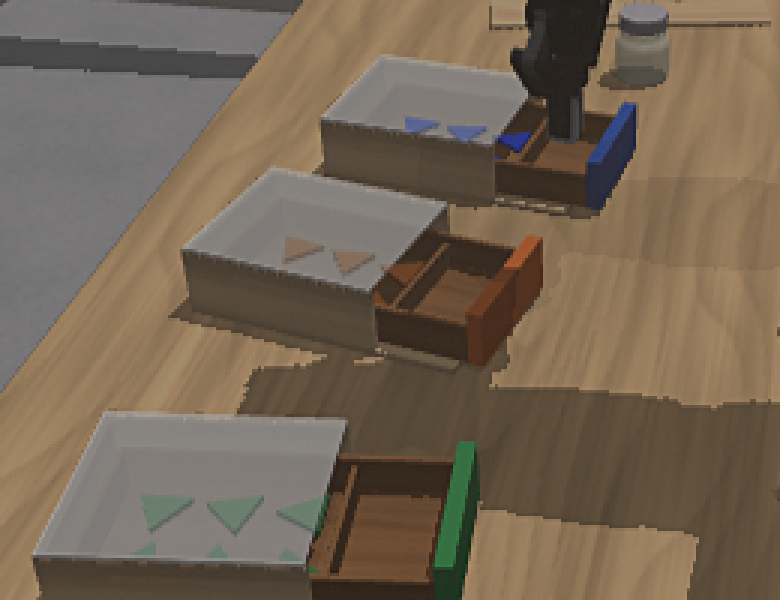

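The side view shows amber shut, with the plate at (505,300) next to its case, 17 N against the stop and no movement. Green is shut and blue is untouched. Now to above the blue well.

```bash
python3 -m inch '[[0,[0.03,-0.1,0],0.009],[0,[0.06,-0.2,0],0.009],[0,[0.09,-0.3,0],0.009],[0,[0.09,-0.4,0],0.009],[0,[0.09,-0.5,0],0.009],[0,[0.09,-0.6,0],0.009],[0,[0.09,-0.62,0],0.009],[0,[0.09,-0.62,0],0.009],[0,[0.09,-0.62,0],0.009],[0,[0.09,-0.62,0],0.009]]'
```

```text
time: 12.28
eef_pos: [610.0, -250.0, 137.2]
ee_rot: [[-0.989, 0.151, -0.005], [0.151, 0.988, -0.032], [-0.0, -0.033, -0.999]]
wrist_force: [-0.1, 0.1, 1.7]
grip_width: -0.5
grip_force: 0.0
```

```bash
python3 - <<'E'
from bench import arm
from h import *
f=arm.grab_frame("top");np.set_printoptions(precision=1,suppress=True)
# amber check: lip far edge
m=np.zeros((480,640),np.uint8);m[185:245,295:385]=mask(f,"amber")[185:245,295:385]
c=max(cv2.findContours(m,0,2)[0],key=cv2.contourArea);print("amber",cv2.contourArea(c),ray(f,cv2.boxPoints(cv2.minAreaRect(c)),52)[:,:2].tolist())
print(arm.sense()["eef_pos"])
E
```

```text
amber 327.5 [[620.9843983437677, 43.59550996760769], [643.9386920575107, 39.49390542907216], [622.6015573162681, -71.13300816009243], [599.7781449610903, -66.6923709364846]]
[ 610.2 -249.7  137.5]
```

Amber is confirmed shut (lip centre at x 633, 71 mm from its case). The tool stands 25 mm behind the blue lip, so I'll descend into the well.

```bash
python3 -m inch '[[0,[0,0,-0.1],0],[0,[0,0,-0.2],0],[0,[0,0,-0.25],0],[0,[0,0,-0.28],0],[0,[0,0,-0.3],0],[0,[0,0,-0.315],0],[0,[0,0,-0.325],0],[0,[0,0,-0.335],0],[0,[0,0,-0.335],0],[0,[0,0,-0.335],0]]'
python3 - <<'E'
from bench import arm
import cv2
f=arm.grab_frame("side");cv2.imwrite("pics/a6.png",cv2.resize(f["img"][160:235,240:340],(800,600),interpolation=0)[:,:,::-1])
E
```

```text
time: 13.17
eef_pos: [610.4, -251.3, 4.3]
ee_rot: [[-0.988, 0.151, -0.003], [0.151, 0.988, -0.033], [-0.002, -0.033, -0.999]]
wrist_force: [0.0, 1.0, 0.4]
grip_width: -0.3
grip_force: 0.0
```

View pics/a6.png

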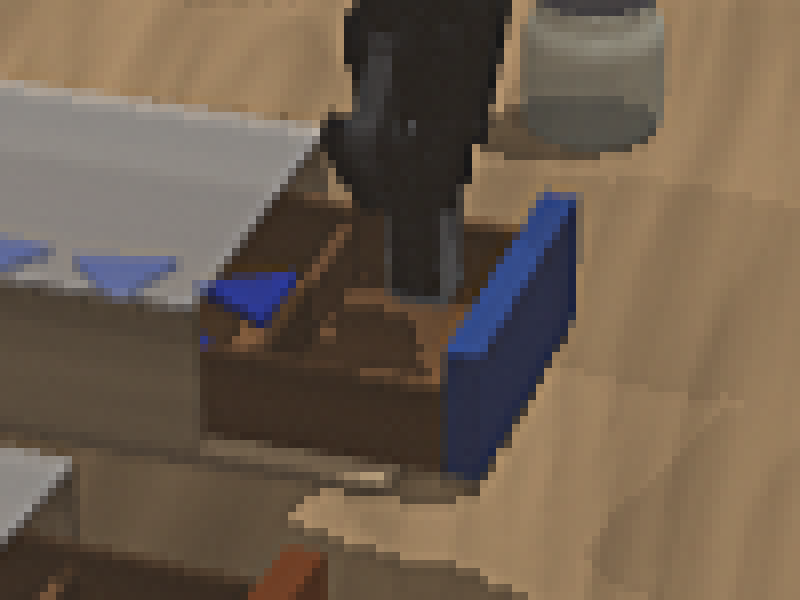

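The fingertip is in the blue well at (425,295), clear of the floor and behind the lip. I'll draw it out along the rails.

```bash
python3 -m inch '[[0,[-0.02,0.003,0],0],[0,[-0.04,0.006,0],0],[0,[-0.055,0.008,0],0],[0,[-0.07,0.0105,0],0],[0,[-0.085,0.0128,0],0],[0,[-0.1,0.015,0],0],[0,[-0.115,0.017,0],0],[0,[-0.13,0.0195,0],0],[0,[-0.145,0.022,0],0],[0,[-0.16,0.024,0],0],[0,[-0.175,0.026,0],0],[0,[-0.19,0.0285,0],0],[0,[-0.205,0.031,0],0],[0,[-0.22,0.033,0],0],[0,[-0.235,0.035,0],0],[0,[-0.245,0.037,0],0],[0,[-0.255,0.038,0],0]]'; python3 -m inch '[[0,[-0.005,0.001,0],0],[0,[-0.01,0.0015,0],0],[0,[-0.01,0.0015,0],0],[0,[-0.01,0.0015,0],0]]'
```

```text
time: 14.63
eef_pos: [507.5, -235.8, 3.6]
ee_rot: [[-0.988, 0.152, -0.004], [0.152, 0.988, -0.033], [-0.001, -0.033, -0.999]]
wrist_force: [2.4, -0.5, 0.9]
grip_width: 0.0
grip_force: 1.4
time: 14.97
eef_pos: [506.2, -235.5, 3.8]
ee_rot: [[-0.989, 0.151, -0.0], [0.151, 0.988, -0.033], [-0.005, -0.033, -0.999]]
wrist_force: [11.1, -1.6, -4.3]
grip_width: 0.1
grip_force: 5.1
```

```bash
python3 -m inch '[[0,[-0.006,0.001,0],0],[0,[-0.006,0.001,0],0],[0,[-0.006,0.001,0],0]]'; python3 -m inch '[[0,[0.03,-0.0045,0],0],[0,[0.06,-0.009,0],0],[0,[0.06,-0.009,0.05],0],[0,[0.06,-0.009,0.15],0],[0,[0.06,-0.009,0.25],0],[0,[0.06,-0.009,0.35],0],[0,[0.06,-0.009,0.45],0],[0,[0.06,-0.009,0.45],0],[0,[0.06,-0.3,0.45],0],[0,[0.06,-0.3,0.45],0],[0,[0.06,-0.3,0.45],0],[0,[0.06,-0.3,0.45],0],[0,[0.06,-0.3,0.45],0]]'
python3 - <<'E'
from bench import arm
from h import *
f=arm.grab_frame("top")
def rect(n,y0,y1,x0,x1):
    m=np.zeros((480,640),np.uint8);m[y0:y1,x0:x1]=mask(f,n)[y0:y1,x0:x1]
    c=max(cv2.findContours(m,0,2)[0],key=cv2.contourArea);b=ray(f,cv2.boxPoints(cv2.minAreaRect(c)),52)[:,:2];print(n,cv2.contourArea(c),np.round(b,1).tolist())
rect("blue",205,320,395,470);rect("amber",185,245,295,385);rect("green",195,235,190,260)
cv2.imwrite("pics/end.png",f["img"][:,:,::-1])
E
```

```text
time: 15.22
eef_pos: [506.3, -235.6, 4.0]
ee_rot: [[-0.989, 0.151, 0.004], [0.151, 0.988, -0.033], [-0.009, -0.032, -0.999]]
wrist_force: [18.8, -2.1, -12.4]
grip_width: -0.0
grip_force: 9.2
time: 16.3
eef_pos: [524.4, -356.0, 182.3]
ee_rot: [[-0.988, 0.154, -0.007], [0.154, 0.988, -0.031], [0.002, -0.032, -0.999]]
wrist_force: [-0.1, 1.2, 0.3]
grip_width: 0.1
grip_force: 0.0
blue 240.5 [[486.5, -177.2], [500.9, -179.5], [486.5, -289.7], [472.1, -287.2]]
amber 388.5 [[622.4, 43.6], [644.5, 39.3], [621.2, -70.1], [599.3, -65.4]]
green 200.5 [[603.9, 291.4], [614.3, 179.9], [601.5, 178.5], [591.1, 289.7]]
```

View pics/end.png

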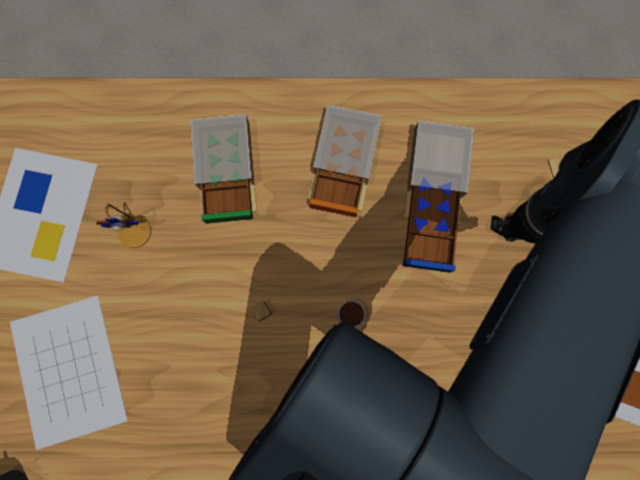

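The top view shows blue out by about 98 mm (front at pixel (430,265)), amber and green shut, and the loose items in place with the arm clear. Handing in.

```bash
python3 -c "
from bench import arm
print(arm.finish_job())"
```

```text
the job is handed in; nothing more can be done
None
```

The job is handed in: the amber tray is shut against its stop, the blue tray was hooked behind its lip and drawn to its stop (about 98 mm by camera), and the green tray is shut; the tin, block and star lamp look unmoved in the last picture, the jar was hidden there by the arm, and no verdict came back.

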